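Load a hard drive through the sprung flap of a docking station

ROBOT

A 7-joint arm with a two-finger parallel gripper is mounted at the origin on the work surface. World frame = base frame: x ahead of the robot, y to its left, z up, the work surface at z = 0. Lengths are in m, angles in rad, forces in N, time in s.
With the tool pointing down it reaches from about 0.4 to 0.85 m from the base axis. Payload 10.4 kg.
Tool frame: the origin (TCP) lies at the very end of the fingers, on their centre line; the grasp point (between the pads) lies manip.hold_point_z behind it (manip.hold_point_z is the distance from the TCP to the grasp point, in m); z points along the fingers, y is the direction in which the jaws open and shut (so a half turn about z gives the same grasp; the last joint's range is limited). The gripper opens to 85 mm and grips with 20 to 120 N. Pads are 22 mm wide; open, the fingers measure 114 mm over their backs; the gripper's body (76 mm by 85 mm) begins 54 mm behind the grasp point. The pads swing forward as they close: fully open they stand 13 mm farther back than shut.
Start: joints at [1.145, 0.332, -0.065, 1.46, 0.022, 1.35, -0.088], TCP at [0.245, -0.575, 0.231] pointing down, gripper open.
Joint ranges: [-2.6, 2.6], [-0.5, 2.12], [-1.47, 1.34], [0.16, 2.42], [-1.27, 4.41], [0.06, 2.06], [-2.6, 2.6]. Speed limits (rad/s): [2.22, 2.22, 2.79, 2.79, 3.14, 3.14, 3.14].

INTERFACE

Orientations are given as a unit quaternion [x, y, z, w].
In Python, from workcell import manip gives the robot as it stands.
- The arm moves only by the tool jog_arm, never from a script. Its arguments are lists of equal length, an entry for each row: "translation": the shift along the world's x, y, z in mm, a list of three; "turn": the turn about the world's z in degrees. In form: {"translation": [[x, y, z], ...], "turn": [turn, ...]}. A call has 1 to 12 rows; each row is the pose to reach, as a shift and turn from the pose measured when the call began; what a row does not reach only later rows make up. A row lasts 1/12 s, in which the tool goes at most 41.7 mm and 7.16 degrees, less where a joint would pass 70% of its speed; a pose out of reach is approached as far as the arm can. A call with a gripper value outside its range is refused whole. "grip" is the finger opening in mm, from 0 to 85.4, set as the call begins (left out, the last holds). The fingers move at their own pace and stop on an object; "grip_force" is the grip in N (left out, the last holds). Time passes only in rows, so rows that repeat a pose let the fingers close. It gives the time, the measured TCP pose, the force and the opening at its end, in the units of the state.
- manip.get_obs(): the state, without advancing time (a new reading comes with each control period).
- manip.camera(name): name is "side" or "top" or "wrist"; returns a dict with "frame" (400x640x3 uint8, red, green, blue), "mtx" (3x3 intrinsics, pixels), "k1" (the pictures are not rectified: a ray, as slopes to the right and down, at radius r is drawn at 1 + k1 r^2 times it, then the intrinsics apply), "pose" (4x4, takes a point from camera to world coordinates). Camera axes: x right, y down, z forward; pixel columns grow to the right and rows downward; lengths in m; the calibration is good to about 2 mm. A picture is of the moment at which its call begins. There is no depth.
- manip.hand_in(): hands the job in, once; it reports no verdict.
Trained networks look in a picture, given as the dict that the camera call returned (one of the last four; its "shot" number tells which), for a name from the list of things; names that differ only in an ending like _2 or _b are one class to them, and where a whole thing is asked for, a point or a joint stands for the part that bears it (a point fixed in the world has none). Each returns a list of dicts, best first, with "confidence" (0 to 1); they miss things now and then, are a little off and sometimes report something else, mostly with a low value. They report only what shows in the picture. A call takes as long as a camera call. They do not tell look-alikes from the thing itself.
- manip.outline_of(picture, label): "mask" (400x640 bool, what is visible of it) and "extent" ([left, top, right, bottom] in pixels, round what is visible of it).
- manip.pinpoint(picture, label): "at" ([column, row] in pixels: a listed point, or the origin of a listed thing).
The state is a dict: "clock": time; "joint_pos": joint angles; "joint_velocities": joint speeds; "tau": joint torques, N m; "position": TCP position; "ee_rot": TCP orientation; "ft_force": force on the tool from outside, world axes, zero at the start; "torque": the same for the moment, N m; "grip_width": opening from 0.0 (shut) to 1.0 (fully open).
Only numpy, scipy, OpenCV 4.12 (cv2) and the standard library are available. Lean on these libraries where they do the work, as an engineer would, in place of code of your own. Each camera call takes 0.05 s, during which the arm holds its last target. There are 200 camera calls.

TASK

Take the green-tagged hard drive out of the drive stand and load it into the docking station: with its label facing the front of the dock, use its lower end to push the blue sprung flap down and keep it held open while the drive slides in past it, then press the drive firmly home on the plug, by feel, and let go. Do not force or bang the drive in the dock, and leave the red-tagged drive and the other things on the bench alone.

Things in the scene. Friction and masses are not known exactly. Their poses are not given: they have to be found in the camera images.
- drive_center (a point): centre of the drive to load (GREEN tag on its top end): upright aluminium hard drive 26.1 (x) by 101.6 (y) by 147 mm (z), about 0.6 kg, standing in a slot of the stand. This point is half-way up. -x face: white label with blue band; +x face: green circuit board. Grip it across its 26.1 mm thickness, near the top end
- drive_socket (a point): middle of the socket in that drive's lower end: at the very bottom, 73.5 mm below drive_center and 12 mm towards the drive's +y; same axes. The socket is a recess 52 (y) by 14 mm, 4 mm deep. It meets the dock's plug only if the drive's +y points the same way as the dock's +y (label to the dock's front)
- faulty_center (a point): centre of the other drive, same size and shape but with a RED tag on its top end; it stays where it is, in the other slot of the stand
- stand: fixed black plastic drive stand, 190 (x) by 128 (y) mm, origin under its centre. Two slots 30.4 by 106 mm, centred 50 mm either side of the origin along x, walls up to 32 mm above the bench; the drives stand square in them on its floor, 6 mm above the bench. Which drive is in which slot varies
- dock: fixed drive docking station, black case with grey top, 96 (x) by 146 (y) by 76 mm (z), origin at the centre of its underside; front (red rocker switch, two small lamps on top near it) is -x. Deep in its slot, 12 mm towards +y, is the plug, on a connector saver whose height differs from day to day: a drive is home with its lower end somewhere from 50 to 58 mm below the slot mouth
- slot_mouth (a point): centre of the dock's slot opening, level with its top face, 76 mm above the bench, 8 mm towards +x from the dock's middle; axes as the dock's. The slot is 29.1 (x) by 104.6 mm (y): 1.5 mm play on every side of a drive, and a 45 degree bevel 4 mm wide round the mouth. A drive slides onto the plug for its last 5 mm against about 10 N, then stops dead: home. Press it there with about 20 N (at least 15, never over 50)
- flap (a joint): blue flap, 35 by 89 mm, closing the slot 7 mm below the mouth, hinged 20 mm in front (-x) of the slot centre. 0 = shut, grows to 1.45 rad as it is pushed down and in; its spring drives it shut. A drive pushed straight down on it feels up to about 8 N, less as it swings; from about 42 mm deep on it is aside (about 1.35 rad) and its edge rubs the label face with about 2 N
- threadlocker: small red bottle with a white cap, 32 mm across, 85 mm tall, standing loose between dock and stand; origin at its underside. Leave it alone
- multimeter: yellow and grey multimeter, 88 by 185 by 50 mm, lying on the bench beyond the dock and stand; origin under its centre. Leave it alone
- screwdriver: screwdriver with an orange handle, 190 mm long, lying on the bench between dock and stand, on the robot's side. Leave it alone
There are look-alikes about, which are no part of the job. What is shaped like the part that bears drive_center but orange or yellow is not meant.

How it is judged:
On the way, in this order (a step that is already met when the one before it is completed fails the run):
1. the green-tagged drive is lifted clear out of the stand (height (world z) of drive_center above 0.115 m and contact force between the fingers and drive above 1 N), for 0.1 s.
2. the drive's lower end holds the sprung flap open, going in past it (value of joint flap above 0.7 rad and contact force between drive and flap above 0.3 N and contact force between the fingers and drive above 1 N and horizontal distance between drive_center and slot_mouth below 0.012 m), for 0.1 s.
3. the drive is pressed firmly home on the plug (13 N or more on the plug) (contact force between drive and plug above 13 N and z of drive_socket in the frame of slot_mouth below -0.0485 m), for 0.03 s.
At the end, for the whole second after the job is handed in: the green-tagged drive, pressed home, stands on the plug in the dock, label to the front, lower end at least 48.5 mm below the slot mouth, upright within 5 degrees, keeping the flap aside (beyond 1.15 rad), at rest and let go; the red-tagged drive is still in its place (z of drive_socket in the frame of slot_mouth below -0.0485 m and y of drive_socket in the frame of slot_mouth above 0.005 m and horizontal distance between drive_center and slot_mouth below 0.008 m and contact force between drive and plug above 0.3 N and angle between drive_center's own z axis and vertical below 0.09 rad and value of joint flap above 1.15 rad and linear speed of drive below 0.02 m/s and contact force between the fingers and drive below 0.05 N and distance of faulty_center from where it was at the start of the episode below 0.02 m); the robot touches nothing.
It fails at once if the drive is forced or banged in the dock (more than 50 N between drive and dock) (contact force between drive and dock above 50 N).
It fails at once if the dock is struck or pressed with the gripper (more than 50 N) (contact force between any of the fingers, the arm and dock above 50 N).
It fails at once if the red-tagged drive is disturbed (moved 20 mm or more) (distance of faulty_center from where it was at the start of the episode above 0.02 m).
It fails at once if the bottle, multimeter or screwdriver is pushed more than 30 mm or the bottle is knocked over (distance of any of threadlocker, multimeter, screwdriver from where it was at the start of the episode above 0.03 m or angle between threadlocker's own z axis and vertical above 0.5 rad).
It also fails if it takes over 48 s, if anything falls off the work surface, if the arm or the gripper's body presses on something with over 40 N, if the wrist force passes 120 N, or if a joint passes its speed limit or range.

## Working session

There is one attempt and no reset: what is moved stays moved. The work goes in short steps, Python scripts to look and compute and a tool call to move; the robot and the scene stay as the last step left them, time stands still between calls to the robot, and variables do not carry over. Pictures are saved under pics/ and viewed, about 8 in all and at most 12, crops included, and the job is handed in when it is done.

Besides the shell and the picture viewer there is one more tool, called after "Call:" by a JSON object that holds its "api" and its "payload". jog_arm: Moves the arm, as the interface text tells. Its arguments: {"type":"object","properties":{"translation":{"type":"array"},"turn":{"type":"array"},"grip":{"type":"number"},"grip_force":{"type":"number"}},"required":["translation","turn"]}

```bash
mkdir -p pics
cat > h.py <<'E'
import numpy as np, cv2
from workcell import manip
def ray(p,uv):
    K=np.array(p["mtx"]);T=np.array(p["pose"]);k=p["k1"]
    d=np.array([(uv[0]-K[0,2])/K[0,0],(uv[1]-K[1,2])/K[1,1]]);s=d.copy()
    for _ in range(30): s=d/(1+k*(s@s))
    v=T[:3,:3]@np.array([s[0],s[1],1]);return T[:3,3],v/np.linalg.norm(v)
def atz(p,uv,z):
    o,v=ray(p,uv);return o+v*(z-o[2])/v[2]
def proj(p,X):
    K=np.array(p["mtx"]);T=np.array(p["pose"]);X=np.atleast_2d(X)
    c=(X-T[:3,3])@T[:3,:3];s=c[:,:2]/c[:,2:];s=s*(1+p["k1"]*(s**2).sum(1))[:,None]
    return s*[K[0,0],K[1,1]]+[K[0,2],K[1,2]]
def tri(a,ua,b,ub):
    o1,v1=ray(a,ua);o2,v2=ray(b,ub)
    t=np.linalg.lstsq(np.c_[v1,-v2],o2-o1,rcond=None)[0]
    return (o1+v1*t[0]+o2+v2*t[1])/2,np.linalg.norm(o1+v1*t[0]-o2-v2*t[1])
def save(p,n): cv2.imwrite(f"pics/{n}.png",cv2.cvtColor(np.asarray(p["frame"]),cv2.COLOR_RGB2BGR))
E
python3 - <<'E'
from h import *
P={n:manip.camera(n) for n in("top","side","wrist")}
print(manip.hold_point_z,manip.get_obs())
for n,p in P.items():
    save(p,n+"0");print(n,np.round(p["pose"],3).tolist(),np.array(p["mtx"]).tolist(),p["k1"])
    for l in("drive_center","faulty_center","stand","dock","slot_mouth","threadlocker","multimeter","screwdriver"):
        print(n,l,[(np.round(d["at"],1).tolist(),round(d["confidence"],2),) for d in manip.pinpoint(p,l)])
im=np.vstack([cv2.imread(f"pics/{n}0.png") for n in("top","side")]);cv2.imwrite("pics/both.png",cv2.resize(im,(480,600)))
E
```

```text
0.0187 {'clock': 0.15, 'joint_pos': array([ 1.1454104 ,  0.33271646, -0.06470143,  1.46073136,  0.02158164,
        1.34988438, -0.08849334]), 'joint_velocities': array([ 0.00022258, -0.00130632,  0.00103326, -0.0024231 ,  0.00028041,
        0.00066097,  0.00010215]), 'tau': array([ 9.30531933e-04, -6.25827456e+01,  4.92879061e-02, -3.91852534e+01,
        1.62498280e-02,  7.48737424e-03,  2.32931762e-05]), 'position': array([ 0.24488973, -0.57472915,  0.23071323]), 'ee_rot': array([ 9.79786700e-01,  2.00044369e-01, -1.17021441e-04, -5.09369081e-04]), 'ft_force': array([ 0.25612364, -0.86961098,  0.80069184]), 'torque': array([ 0.03797422, -0.01804959,  0.01860624]), 'grip_width': 1.003809265372817}
top [[-0.016, -0.989, 0.145, 0.469], [-1.0, 0.014, -0.013, 0.077], [0.01, -0.145, -0.989, 1.013], [0.0, 0.0, 0.0, 1.0]] [[461.03857537852684, 0.0, 323.63231521862735], [0.0, 461.03857537852684, 200.49113818795587], [0.0, 0.0, 1.0]] 0.039556235174130566
top drive_center [([246.0, 229.8], 0.96), ([171.5, 225.4], 0.95), ([217.4, 138.5], 0.84)]
top faulty_center [([244.0, 276.1], 0.76)]
top 
[... 729 characters left out ...]
r [([235.0, 162.0], 0.9)]
side stand [([260.7, 185.0], 0.79)]
side dock []
side slot_mouth [([330.5, 255.3], 0.58), ([310.6, 341.2], 0.57)]
side threadlocker [([332.4, 256.4], 0.7)]
side multimeter [([393.7, 210.9], 0.56), ([282.4, 156.8], 0.22)]
side screwdriver [([249.4, 261.2], 0.85)]
wrist [[0.393, -0.884, -0.255, 0.309], [-0.92, -0.378, -0.107, -0.548], [-0.002, 0.276, -0.961, 0.374], [0.0, 0.0, 0.0, 1.0]] [[341.3063300474998, 0.0, 322.97445146363026], [0.0, 341.3063300474998, 197.31614810658], [0.0, 0.0, 1.0]] -0.012608014443876553
wrist drive_center []
wrist faulty_center []
wrist stand []
wrist dock []
wrist slot_mouth []
wrist threadlocker []
wrist multimeter []
wrist screwdriver []
```

View pics/top0.png

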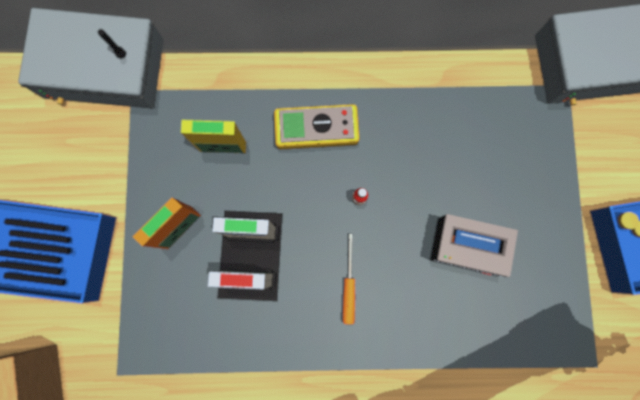

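View pics/side0.png

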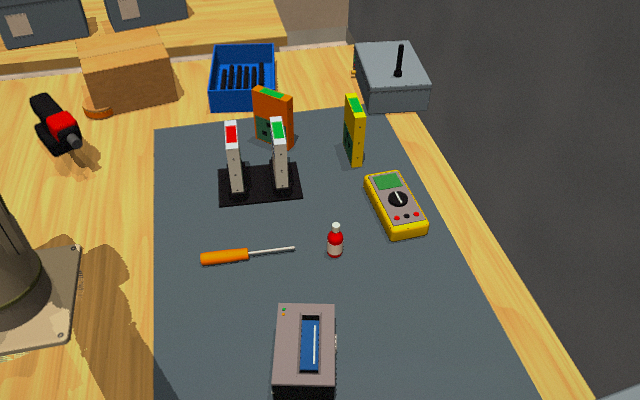

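The top view shows the green-tag drive at (243,227) in the stand's +x slot and the red one at (238,280). The orange and yellow look-alikes are at (165,222) and (212,135), and the dock is at (475,245). The side view agrees, with the dock lamps at (283,311), towards -x. Next I'll fit box silhouettes and take enlarged crops to check which way the drive faces.

```bash
cat > fit.py <<'E'
from h import *
from scipy.optimize import minimize
def box(x,y,yaw,sx,sy,z0,z1):
    c,s=np.cos(yaw),np.sin(yaw)
    return np.array([[x+c*a*sx/2-s*b*sy/2,y+s*a*sx/2+c*b*sy/2,z] for a in(-1,1) for b in(-1,1) for z in(z0,z1)])
def sil(p,X):
    m=np.zeros((800,1280),np.uint8);h=cv2.convexHull(((proj(p,X)+.5)*2*16).astype(np.int32)[:,None])
    cv2.fillConvexPoly(m,h,255,shift=4);return cv2.resize(m,(640,400),interpolation=cv2.INTER_AREA)/255.
def fit(obs,x0,dims):
    def c(q):
        return sum(np.abs(sil(p,box(*q,*dims))-m).sum()/m.sum() for p,m in obs)
    best=min((minimize(c,[x0[0],x0[1],yw],method="Nelder-Mead",options=dict(initial_simplex=np.array([[x0[0],x0[1],yw]]*4)+np.vstack([np.zeros(3),np.diag([.015,.015,.15])]),xatol=1e-5,fatol=1e-5)) for yw in x0[2]),key=lambda r:r.fun)
    return best.x,best.fun
def pick(p,l,uv):
    r=[d for d in manip.outline_of(p,l) if d["mask"][int(uv[1])-3:int(uv[1])+4,int(uv[0])-3:int(uv[0])+4].any()]
    return r[0]["mask"].astype(float),r[0]["confidence"]
E
python3 - <<'E'
from fit import *
t=manip.camera("top");s=manip.camera("side")
def go(nm,l,ut,us,z,dims,yaws):
    obs=[]
    for p,u in((t,ut),(s,us)):
        try: m,c=pick(p,l,u);obs.append((p,m));print(nm,p["shot"],c,m.sum())
        except Exception as e: print(nm,"miss",e)
    x0=atz(t,ut,z)
    for o in [obs]+[[o] for o in obs]: print(nm,*[np.round(v,4) for v in fit(o,[x0[0],x0[1],yaws],dims)])
go("dock","dock",(475,245),(305,345),.076,(.096,.146,0,.076),[-.2,0])
go("green","drive_center",(243,227),(280,155),.153,(.0261,.1016,.006,.153),[-.1,.1])
go("red","faulty_center",(238,280),(235,160),.153,(.0261,.1016,.006,.153),[-.1,.1])
for nm,p,u,l in(("g",t,(246,229.8),"drive_center"),("st",t,(251.6,253.8),"stand")): print(nm,atz(p,u,.0795 if nm=="g" else 0))
print("drive tri",tri(t,(246,229.8),s,(279.7,158.2)),"slot tri",tri(t,(481.8,240.5),s,(310.6,341.2)),"red",tri(t,(244,276.1),s,(235,162)))
f=lambda p,x,y,w,h:cv2.resize(cv2.cvtColor(p["frame"][y:y+h,x:x+w],cv2.COLOR_RGB2BGR),(400,300),interpolation=cv2.INTER_CUBIC)
cv2.imwrite("pics/c1.png",np.vstack([np.hstack([f(t,190,195,120,90),f(t,420,200,120,90)]),np.hstack([f(s,200,100,144,108),f(s,240,290,144,108)])]))
E
```

```text
dock 4 0.69 4040.0
dock 5 0.9 5841.0
dock [ 0.5131 -0.2425 -0.2429] 0.0405
dock [ 0.5129 -0.2429 -0.2457] 0.0203
dock [ 0.5132 -0.2423 -0.2402] 0.0173
green 4 0.7 1053.0
green 5 0.96 1045.0
green [ 0.5509  0.2246 -0.0611] 0.2509
green [ 0.5508  0.2235 -0.0736] 0.0816
green [ 0.552   0.2339 -0.0546] 0.1338
red 4 0.7 964.0
red 5 0.74 999.0
red [ 0.4513  0.2325 -0.0657] 0.2467
red [ 0.4513  0.2293 -0.0685] 0.0766
red [ 0.4522  0.2582 -0.0773] 0.1382
g [0.54833646 0.22346713 0.0795    ]
st [0.50260034 0.22325137 0.        ]
drive tri (array([0.55104985, 0.22412564, 0.07434326]), np.float64(0.004548589650552897)) slot tri (array([ 0.52088486, -0.25021629,  0.08534793]), np.float64(0.0027206866204356156)) red (array([0.45461162, 0.22671827, 0.07856341]), np.float64(0.0030947893095313274))
```

View pics/c1.png

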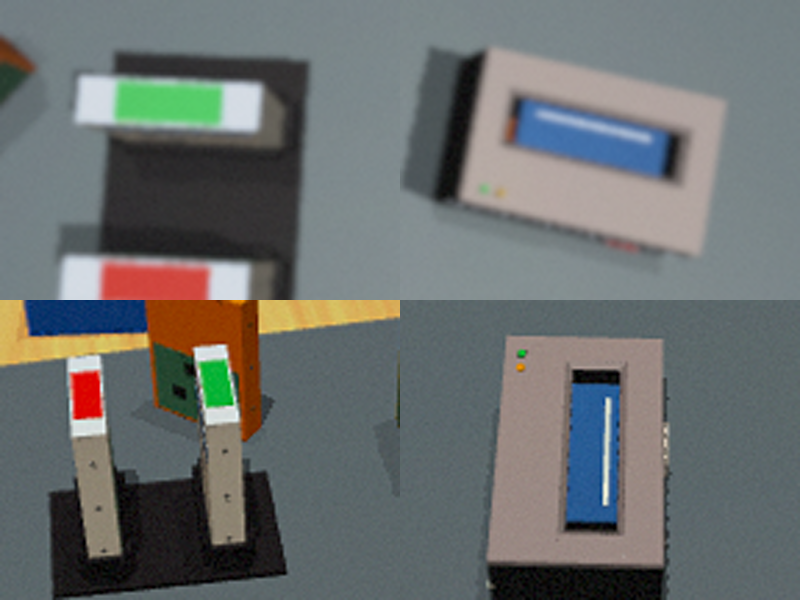

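The crop shows the dock front (lamps and red switch) facing -x. The fit puts the dock at (0.513, -0.2425) with yaw -0.243 rad, and the green drive at about (0.551, 0.224) with yaw about -0.065 rad. Which face carries the label isn't clear yet, so I'll move over the drive and check with the wrist camera.

Call:
{"api": "jog_arm", "payload": {"translation": [[25,30,10],[50,60,20],[75,90,30],[100,120,40],[125,150,50],[150,180,60],[175,210,70],[200,240,70],[220,275,70],[230,310,70],[240,345,70],[250,380,70]], "turn": [3,6,9,12,15,18,21,24,27,30,33,36], "grip": 60}}

```text
clock: 2.75
position: [0.4953, -0.1932, 0.3014]
ee_rot: [0.869, 0.494, 0.0, 0.0]
ft_force: [0.5, 0.4, 0.2]
grip_width: 0.704
```

Call:
{"api": "jog_arm", "payload": {"translation": [[5,35,0],[10,70,0],[15,105,0],[20,140,0],[25,175,0],[30,210,0],[35,245,0],[40,280,0],[45,310,0],[45,330,0],[45,330,0],[45,330,0]], "turn": [3,6,9,12,15,18,21,24,27,27,27,27]}}

```text
clock: 3.75
position: [0.5401, 0.138, 0.3014]
ee_rot: [0.729, 0.684, 0.0, -0.0]
ft_force: [0.1, -0.3, -0.1]
grip_width: 0.702
```

Run:
```python
from h import *
p=manip.camera("wrist");save(p,"w1");o=manip.get_obs();print(o["clock"],o["position"],o["ee_rot"],o["joint_pos"],o["ft_force"])
for l in("drive_center","faulty_center"):
    for d in manip.pinpoint(p,l):print(l,d["at"],d["confidence"],atz(p,d["at"],.0795))
```

```text
3.8 [0.54038286 0.13652043 0.30138147] [ 7.29922279e-01  6.83530108e-01 -4.29250520e-05  2.36359259e-04] [ 0.28513855  0.22283721 -0.72137667  1.50097602  0.14765895  1.47307318
 -0.50396448] [ 0.6555057  -0.4086151  -1.65585748]
faulty_center [228.1, 83.8] 0.8 [0.44844125 0.22913954 0.0795    ]
```

View pics/w1.png

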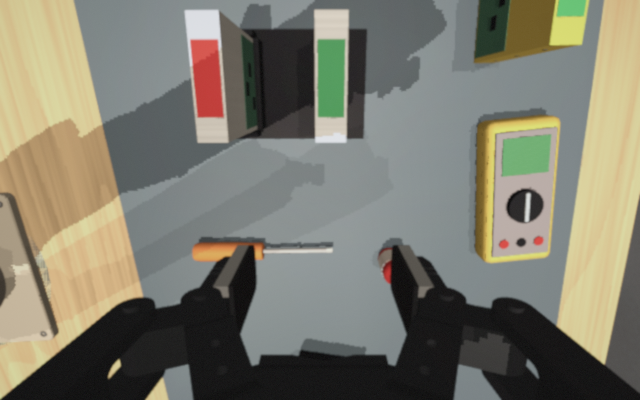

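In the wrist view the red drive at (210,80) shows its dark green board on its +x side. The green drive at (331,75) is seen end-on. I'll measure its tag precisely and check the colour of its -x face in the earlier top view.

Run:
```python
from h import *
def tag(p,x0,y0,x1,y1,red=False):
    f=p["frame"].astype(int);m=(f[...,1]>f[...,0]+50)&(f[...,1]>f[...,2]+30)
    if red:m=(f[...,0]>f[...,1]+80)
    k=np.zeros(m.shape,bool);k[y0:y1,x0:x1]=1
    ys,xs=np.nonzero(m&k);q=np.array([atz(p,(a,b),.153)[:2] for a,b in zip(xs,ys)])
    c,(w,h),a=cv2.minAreaRect((q*1e4).astype(np.float32));
    print(len(xs),"cen",q.mean(0),"rect",np.array(c)/1e4,w/10,h/10,a)
    u,s,v=np.linalg.svd(q-q.mean(0));print("axis yaw",np.arctan2(-v[0,0],v[0,1])%np.pi)
p=manip.camera("wrist");tag(p,300,0,370,170);tag(p,180,20,235,130,True)
t=manip.camera("top");tag(t,205,205,280,245);tag(t,200,262,280,295,True)
f=t["frame"]
print([f[r,225].tolist() for r in range(216,252,2)]);print([f[r,225].tolist() for r in range(284,300,2)])
```

```text
1926 cen [0.55101974 0.22437989] rect [0.5511458  0.22348657] 58.14359130859375 20.07349090576172 85.89342498779297
axis yaw 3.080481147731123
2006 cen [0.45096946 0.23034557] rect [0.45089819 0.22958091] 58.315313720703124 21.176710510253905 86.3497085571289
axis yaw 3.0810026526347536Traceback (most recent call last):
  File "<stdin>", line 11, in <module>
  File "<stdin>", line 7, in tag
cv2.error: OpenCV(4.12.0) /io/opencv/modules/imgproc/src/convhull.cpp:143: error: (-215:Assertion failed) total >= 0 && (depth == CV_32F || depth == CV_32S) in function 'convexHull'
```

Call:
{"api": "jog_arm", "payload": {"translation": [[3,30,0],[7,60,0],[10.5,87,0],[10.5,87,-30],[10.5,87,-60],[10.5,87,-90],[10.5,87,-115],[10.5,87,-140],[10.5,87,-160],[10.5,87,-180],[10.5,87,-189],[10.5,87,-189]], "turn": [0,0,0,0,0,0,0,0,0,0,0,0]}}

```text
clock: 5.0
position: [0.5503, 0.2211, 0.1105]
ee_rot: [0.731, 0.682, -0.002, -0.0]
ft_force: [0.8, 0.0, -0.6]
grip_width: 0.701
```

Call:
{"api": "jog_arm", "payload": {"translation": [[0,0,0],[0,0,0],[0,0,0],[0,0,0],[0,0,0],[0,0,0],[0,0,0],[0,0,0]], "turn": [0,0,0,0,0,0,0,0], "grip": 15, "grip_force": 90}}

```text
clock: 5.67
position: [0.5513, 0.2213, 0.112]
ee_rot: [0.731, 0.682, -0.001, 0.001]
ft_force: [1.3, -0.2, 6.1]
grip_width: 0.296
```

Call:
{"api": "jog_arm", "payload": {"translation": [[0,0,4],[0,0,10],[0,0,18],[0,0,28],[0,0,40],[0,0,55],[0,0,70],[0,0,85],[0,0,100],[0,0,112],[0,0,120],[0,0,120]], "turn": [0,0,0,0,0,0,0,0,0,0,0,0]}}

```text
clock: 6.67
position: [0.5519, 0.2218, 0.2342]
ee_rot: [0.731, 0.682, 0.001, 0.001]
ft_force: [-0.1, -0.1, -4.8]
grip_width: 0.3
```

Call:
{"api": "jog_arm", "payload": {"translation": [[0,-8,0],[0,-22,0],[0,-42,0],[0,-66,0],[0,-92,0],[0,-118,0],[0,-144,0],[0,-170,0],[0,-194,0],[0,-214,0],[0,-228,0],[0,-236,0]], "turn": [0,0,0,0,0,0,0,0,0,0,0,0]}}

```text
clock: 7.67
position: [0.5512, -0.0174, 0.2332]
ee_rot: [0.732, 0.681, -0.0, 0.001]
ft_force: [-0.0, -0.6, -5.0]
grip_width: 0.295
```

Run:
```python
from h import *
t=manip.camera("top");s=manip.camera("side");o=manip.get_obs();print(o["clock"],o["position"],o["ee_rot"],o["ft_force"],o["grip_width"])
f=lambda p,x,y,w,h:cv2.resize(cv2.cvtColor(p["frame"][y:y+h,x:x+w],cv2.COLOR_RGB2BGR),(400,400),interpolation=cv2.INTER_CUBIC)
cs=[]
for p in(t,s):
    u=proj(p,o["position"]-[0,0,.05])[0];x,y=int(np.clip(u[0]-75,0,490)),int(np.clip(u[1]-75,0,250));cs.append(f(p,x,y,150,150))
cv2.imwrite("pics/c2.png",np.hstack(cs))
```

```text
7.7667 [ 0.55148244 -0.0160699   0.23348923] [7.32077585e-01 6.81220718e-01 2.29439663e-04 8.30719683e-04] [-1.29800157 -0.09043417 -4.41552154] 0.29503284191968393
```

View pics/c2.png

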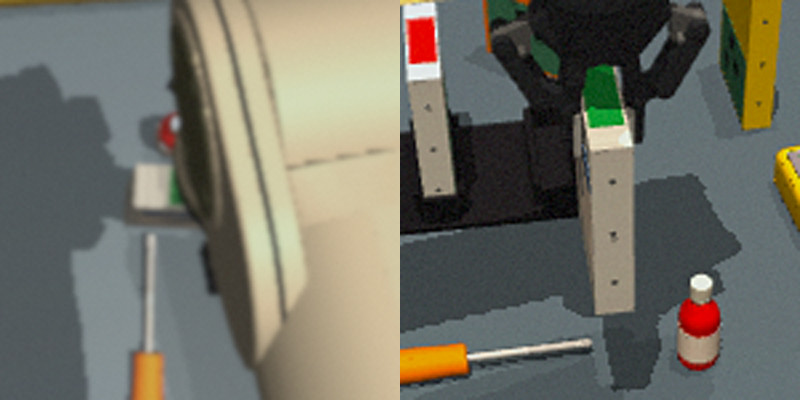

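In the side crop, the held drive's -x (left) face is white with a touch of blue at (583,165), so the label is at -x and no flip is needed. Next I'll move it over the dock.

Call:
{"api": "jog_arm", "payload": {"translation": [[-1,-8,0],[-3,-22,0],[-6,-42,0],[-9,-66,0],[-12,-92,0],[-16,-118,0],[-20,-144,0],[-24,-170,0],[-27,-194,0],[-30,-214,0],[-31,-226,0],[-31,-230,0]], "turn": [0,-1,-2,-3,-4,-5,-6,-7,-8,-9,-9.8,-9.8]}}

```text
clock: 8.77
position: [0.5199, -0.2487, 0.2332]
ee_rot: [0.789, 0.615, -0.0, 0.001]
ft_force: [0.8, 0.2, -5.0]
grip_width: 0.292
```

Call:
{"api": "jog_arm", "payload": {"translation": [[0,0,0],[0,0,-10],[0,0,-20],[0,0,-30],[0,0,-35],[0,0,-35],[0,0,-35]], "turn": [0,0,0,0,0,0,0]}}

```text
clock: 9.35
position: [0.5198, -0.2482, 0.1978]
ee_rot: [0.789, 0.615, -0.0, 0.0]
ft_force: [1.1, -1.0, -5.0]
grip_width: 0.296
```

Run:
```python
from fit import *
s=manip.camera("side");w=manip.camera("wrist");o=manip.get_obs();print(o["clock"],o["position"],o["ee_rot"],o["ft_force"],o["grip_width"])
q=o["ee_rot"];yaw=2*np.arctan2(q[1],q[0])-np.pi/2;print("yaw",yaw)
p0=o["position"]
for d in manip.pinpoint(s,"drive_center"):print(d["at"],d["confidence"])
z0=p0[2]-.106
X=box(p0[0]+.0006,p0[1]+.0022,yaw,.0261,.1016,z0,z0+.147);print("pred bottom z",z0,np.round(proj(s,X),1).tolist())
D=box(.5132,-.2423,-.2402,.096,.146,0,.076);print(np.round(proj(s,D),1).tolist())
img=cv2.cvtColor(s["frame"],cv2.COLOR_RGB2BGR).copy()
big=cv2.resize(img[150:390,210:410],(600,720)[:2],interpolation=cv2.INTER_CUBIC)
big=cv2.resize(img[180:380,200:440],(720,600),interpolation=cv2.INTER_CUBIC)
raw=big.copy()
for a in X:
    u=(proj(s,a)[0]+.5-[200,180])*3;cv2.circle(big,(int(u[0]),int(u[1])),3,(255,0,255),-1)
S=box(.5132+.008*.971,-.2423-.008*.238,-.2402,.0291+.008,.1046+.008,.076,.076)
for a in S:
    u=(proj(s,a)[0]+.5-[200,180])*3;cv2.circle(big,(int(u[0]),int(u[1])),3,(0,255,255),-1)
cv2.imwrite("pics/c3.png",big);save(w,"w2")
```

```text
9.45 [ 0.52018452 -0.2485541   0.19865524] [7.88754670e-01 6.14707078e-01 3.00273450e-05 1.13027316e-03] [ 0.0652303   0.58334855 -5.01453467] 0.2868526316951687
yaw -0.24676625048648626
[310.2, 309.8] 0.83
[355.5, 130.2] 0.76
pred bottom z 0.09265523638238025 [[299.4, 366.2], [297.8, 311.1], [302.4, 309.5], [301.4, 252.0], [316.6, 366.7], [317.5, 311.6], [318.1, 309.9], [319.2, 252.4]]
[[273.1, 405.6], [270.6, 383.4], [279.5, 326.8], [277.6, 302.5], [332.6, 406.9], [334.1, 384.7], [332.3, 327.9], [333.6, 303.7]]
```

View pics/c3.png

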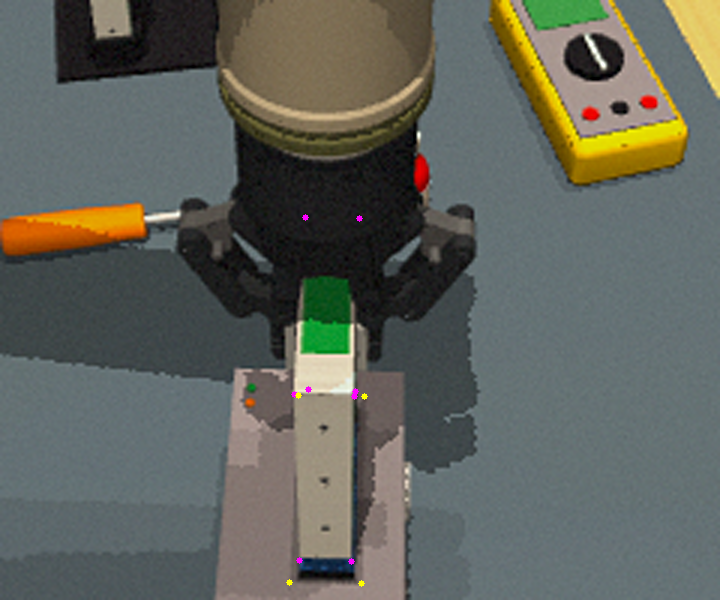

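The predicted drive corners (magenta) match the picture, with the bottom corners at (299,560) and (351,561). So the arm, camera and grasp model agree. I'll correct y by 2 mm and begin lowering.

Call:
{"api": "jog_arm", "payload": {"translation": [[0.5,1,0],[0.5,2,0],[0.5,2,-4],[0.5,2,-8],[0.5,2,-12],[0.5,2,-16],[0.5,2,-19],[0.5,2,-22],[0.5,2,-22]], "turn": [0,0.2,0.2,0.2,0.2,0.2,0.2,0.2,0.2]}}

```text
clock: 10.25
position: [0.5204, -0.2466, 0.1759]
ee_rot: [0.788, 0.616, -0.0, 0.001]
ft_force: [-0.2, 0.3, -5.4]
grip_width: 0.292
```

```bash
cat > o.py <<'E'
from h import *
s=manip.camera("side");o=manip.get_obs();o2=o
q=o["ee_rot"];print(round(o["clock"],2),np.round(o["position"],4),"yaw",round(2*np.arctan2(q[1],q[0])-np.pi/2,4),"tilt",np.round(q[2:],4),"F",np.round(o["ft_force"],1),"M",np.round(o["torque"],2),"grip",round(o["grip_width"],3),"bottom depth mm",round(1e3*(.076-(o["position"][2]-.106)),1))
E
python3 o.py
```

```text
10.3 [ 0.5205 -0.2466  0.1763] yaw -0.2434 tilt [-0.0001  0.0009] F [ 0.1  0.1 -5.1] M [-0.    0.03  0.01] grip 0.297 bottom depth mm 5.7
```

Call:
{"api": "jog_arm", "payload": {"translation": [[0,0,-2],[0,0,-4],[0,0,-6],[0,0,-8],[0,0,-10],[0,0,-10]], "turn": [0,0,0,0,0,0]}}

```text
clock: 10.8
position: [0.5211, -0.2468, 0.1664]
ee_rot: [0.788, 0.616, 0.0, 0.002]
ft_force: [3.4, -1.8, -0.2]
grip_width: 0.289
```

```bash
python3 o.py
```

```text
10.85 [ 0.5211 -0.2468  0.1665] yaw -0.2434 tilt [0.0004 0.0016] F [ 2.9 -0.9 -0.3] M [-0.32 -1.03  0.02] grip 0.295 bottom depth mm 15.5
```

Call:
{"api": "jog_arm", "payload": {"translation": [[0,0,-2],[0,0,-4],[0,0,-6],[0,0,-8],[0,0,-10],[0,0,-12],[0,0,-14],[0,0,-14]], "turn": [0,0,0,0,0,0,0,0]}}

```text
clock: 11.52
position: [0.5208, -0.2467, 0.1517]
ee_rot: [0.788, 0.616, 0.0, 0.001]
ft_force: [3.1, 0.0, -5.5]
grip_width: 0.296
```

Call:
{"api": "jog_arm", "payload": {"translation": [[0,0,-2],[0,0,-4],[0,0,-6],[0,0,-8],[0,0,-10],[0,0,-12],[0,0,-12]], "turn": [0,0,0,0,0,0,0]}}

```text
clock: 12.1
position: [0.5204, -0.2466, 0.139]
ee_rot: [0.788, 0.616, -0.0, 0.001]
ft_force: [2.3, -1.0, -6.4]
grip_width: 0.295
```

```bash
python3 o.py
```

```text
12.15 [ 0.5204 -0.2466  0.1392] yaw -0.2435 tilt [-0.0001  0.0007] F [ 2.1 -0.6 -6.5] M [-0.36 -0.72 -0.08] grip 0.293 bottom depth mm 42.8
```

The flap is aside with nothing jamming. Now I'll go in by feel, in small steps.

Call:
{"api": "jog_arm", "payload": {"translation": [[0,0,-1],[0,0,-2],[0,0,-3],[0,0,-4],[0,0,-5],[0,0,-5]], "turn": [0,0,0,0,0,0]}}

```text
clock: 12.65
position: [0.5206, -0.2467, 0.1349]
ee_rot: [0.788, 0.616, -0.0, 0.001]
ft_force: [-0.4, -0.3, 3.4]
grip_width: 0.293
```

Call:
{"api": "jog_arm", "payload": {"translation": [[0,0,-1],[0,0,-2],[0,0,-2]], "turn": [0,0,0]}}

```text
clock: 12.9
position: [0.5207, -0.2467, 0.1335]
ee_rot: [0.788, 0.616, -0.0, 0.001]
ft_force: [-0.6, 0.4, 4.2]
grip_width: 0.297
```

Call:
{"api": "jog_arm", "payload": {"translation": [[0,0,-1],[0,0,-2],[0,0,-2]], "turn": [0,0,0]}}

```text
clock: 13.15
position: [0.5206, -0.2467, 0.132]
ee_rot: [0.788, 0.616, -0.0, 0.001]
ft_force: [-1.1, 0.6, 4.5]
grip_width: 0.297
```

Call:
{"api": "jog_arm", "payload": {"translation": [[0,0,-0.7],[0,0,-1.3],[0,0,-1.3]], "turn": [0,0,0]}}

```text
clock: 13.4
position: [0.5207, -0.2467, 0.1311]
ee_rot: [0.788, 0.616, -0.0, 0.001]
ft_force: [-0.8, 0.3, 5.5]
grip_width: 0.295
```

Call:
{"api": "jog_arm", "payload": {"translation": [[0,0,-0.7],[0,0,-1.3],[0,0,-1.3]], "turn": [0,0,0]}}

```text
clock: 13.65
position: [0.5207, -0.2467, 0.1306]
ee_rot: [0.788, 0.616, -0.0, 0.002]
ft_force: [-2.4, 0.1, 6.8]
grip_width: 0.297
```

Call:
{"api": "jog_arm", "payload": {"translation": [[0,0,-1],[0,0,-1.5],[0,0,-1.5]], "turn": [0,0,0]}}

```text
clock: 13.9
position: [0.5209, -0.2468, 0.1305]
ee_rot: [0.788, 0.616, -0.0, 0.002]
ft_force: [-4.0, 1.2, 12.8]
grip_width: 0.293
```

It has stopped dead at z 0.1305, so it's home. Press to about 20–25 N.

Call:
{"api": "jog_arm", "payload": {"translation": [[0,0,-1.5],[0,0,-2.1],[0,0,-2.1],[0,0,-2.1]], "turn": [0,0,0,0]}}

```text
clock: 14.23
position: [0.521, -0.2468, 0.1305]
ee_rot: [0.788, 0.616, -0.0, 0.002]
ft_force: [-5.8, 2.6, 18.4]
grip_width: 0.296
```

```bash
python3 o.py
```

```text
14.28 [ 0.521  -0.2468  0.1305] yaw -0.2438 tilt [-0.0004  0.0023] F [-5.5  1.6 19. ] M [0.83 1.96 0.02] grip 0.294 bottom depth mm 51.5
```

About 24 N with no further movement, so it is seated. Now relax, open and retreat straight up.

Call:
{"api": "jog_arm", "payload": {"translation": [[0,0,0],[0,0,0]], "turn": [0,0]}}

```text
clock: 14.45
position: [0.5212, -0.2468, 0.1306]
ee_rot: [0.788, 0.616, -0.0, 0.003]
ft_force: [1.5, -1.7, 5.1]
grip_width: 0.289
```

Call:
{"api": "jog_arm", "payload": {"translation": [[0,0,0],[0,0,0],[0,0,0],[0,0,0],[0,0,0],[0,0,0],[0,0,0]], "turn": [0,0,0,0,0,0,0], "grip": 65}}

```text
clock: 15.03
position: [0.5212, -0.2468, 0.1305]
ee_rot: [0.788, 0.616, -0.0, 0.003]
ft_force: [1.1, 0.3, -0.2]
grip_width: 0.761
```

Call:
{"api": "jog_arm", "payload": {"translation": [[0,0,5],[0,0,15],[0,0,30],[0,0,50],[0,0,75],[0,0,100],[0,30,115],[0,60,115],[0,95,115],[0,130,115],[0,130,115]], "turn": [0,0,0,0,0,0,0,0,0,0,0]}}

```text
clock: 15.95
position: [0.5219, -0.1086, 0.2474]
ee_rot: [0.785, 0.62, 0.001, 0.003]
ft_force: [0.7, 0.8, 1.1]
grip_width: 0.761
```

```bash
python3 o.py
python3 - <<'E'
from fit import *
t=manip.camera("top");s=manip.camera("side")
f=lambda p,x,y:cv2.resize(cv2.cvtColor(p["frame"][y:y+150,x:x+150],cv2.COLOR_RGB2BGR),(400,400),interpolation=cv2.INTER_CUBIC)
for p in(t,s):
    for l in ("drive_center","faulty_center"):print(l,[(np.round(d["at"]).tolist(),round(d["confidence"],2)) for d in manip.pinpoint(p,l)])
    X=box(.5209,-.2444,-.243,.0261,.1016,.0245,.1715);print(np.round(proj(p,X[1::2])).tolist())
cv2.imwrite("pics/c4.png",np.hstack([f(t,400,160),f(s,240,250)]))
E
```

```text
16.0 [ 0.5218 -0.1125  0.2472] yaw -0.2369 tilt [0.0006 0.0032] F [ 0.5 -1.  -0.1] M [-0.07  0.02  0.03] grip 0.76 bottom depth mm -65.2
drive_center [([218.0, 134.0], 0.71), ([168.0, 223.0], 0.62)]
faulty_center [([242.0, 275.0], 0.91)]
[[522.0, 250.0], [466.0, 238.0], [524.0, 236.0], [469.0, 224.0]]
drive_center [([352.0, 130.0], 0.93), ([312.0, 333.0], 0.71), ([275.0, 121.0], 0.49)]
faulty_center [([238.0, 160.0], 0.87), ([307.0, 342.0], 0.59)]
[[299.0, 337.0], [302.0, 279.0], [317.0, 338.0], [318.0, 280.0]]
```

View pics/c4.png

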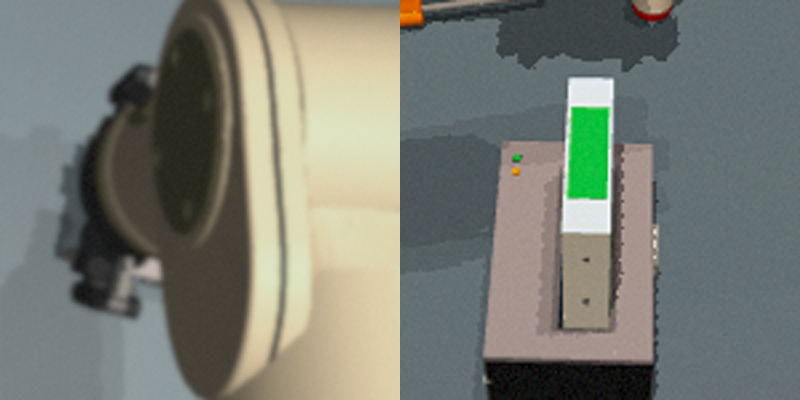

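The side view shows the drive upright in the slot and let go. Its top face lies within about 2 px of the prediction for 51.5 mm depth. Handing in.

```bash
python3 -c "
from workcell import manip
print(manip.hand_in())"
```

```text
the job is handed in; nothing more can be done
None
```

I took the green-tagged drive out of the stand and loaded it into the dock with its label to the front. It slid in past the flap and is pressed home on the plug and released. I handed the job in at about 16 s; it reports no verdict.

- **Insertion:** I felt the flap at about 15 mm deep. From about 47 mm there was a steady drag of roughly 10 N, and the drive stopped dead about 51.5 mm below the slot mouth. I pressed it there with about 24 N by the wrist force, and it did not move further.
- **Last checks:** After release the wrist force was near zero. The side camera shows the drive upright in the slot, within about 2 px of where it should be. The networks find the red-tagged drive within about 3 px of where it started.
- **Not checked:** I could not read the flap angle or the plug force directly. The arm hid the dock from the top camera at the end, so the final position rests on the side view and the arm's own readings. I did not measure the bottle, multimeter or screwdriver again at the end, but the arm passed well above them.

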